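# Repack a row of decorations in reverse order

## Robot

A 6-joint arm with a two-finger parallel gripper is mounted at the origin on the work surface. World frame = base frame: x ahead of the robot, y to its left, z up, the work surface at z = 0. Lengths are in m, angles in degrees, forces in N, time in s.
With the tool pointing down it reaches from about 0.325 to 0.775 m from the base axis. Payload 9.3 kg.
Tool frame: the origin (TCP) lies midway between the tips of the shut fingers; the grasp point (between the pads) lies 19 mm behind it (arm.grip_point_offset is the distance from the TCP to the grasp point, in m); x points along the fingers, z is the direction in which the jaws open and shut, and the axes are right-handed (so a half turn about x gives the same grasp; the last joint's range is limited). The gripper opens to 85 mm and grips with 20 to 120 N. Pads are 22 mm wide; open, the fingers measure 114 mm over their backs; the gripper's body (76 mm by 85 mm) begins 54 mm behind the grasp point. The pads swing forward as they close: fully open they stand 13 mm farther back than shut.
Start: joints at [56.688, 14.817, 1.232, 76.415, 0, 81.257], TCP at [0.229, 0.5, 0.231] pointing down, gripper open.
Joint ranges: [-174.27, 174.27], [-52.1, 104.24], [-59.71, 78.15], [-110.17, 111.67], [-87.03, 83.33], [-180, 180]. Speed limits (degrees/s): [127.2, 127.2, 159.86, 180, 180, 180].

## Interface

Orientations are given as a 3x3 rotation matrix whose columns are the frame's x, y, z axes.
In Python, from workcell import telemetry, cams, order, arm gives the robot as it stands. The module is installed in compiled form; this text tells all that it offers.
- The arm moves only by the tool servo_tool, never from a script. Its argument "increments" is a list of rows, each an object of numbers: "tx", "ty", "tz": the shift along the world's x, y, z in units of 40 mm (1.0 is 40 mm); "wx", "wy", "wz": the turn, a rotation vector about the world's x, y, z in degrees. A call has 1 to 20 rows; each row shifts and turns the pose as measured when the row begins; what a row does not reach is not made up. A row lasts 1/10 s, in which the tool goes at most 50 mm and 8.59 degrees, less where a joint would pass 70% of its speed; a pose out of reach is approached as far as the arm can. A call is refused whole if a number of a shift passes 1 or a number of a turn 8.59, either way. A call with a gripper value outside its range is refused whole. "gripper" is the closure, from 0 (fully open) to 1 (shut), set as the call begins (left out, the last holds). The fingers move at their own pace and stop on an object; the grip force is fixed at half the most. Time passes only in rows, so rows that do not move let the fingers close. It gives the time, the measured TCP pose, the force and the opening at its end, in the units of the state.
- telemetry.observe(): the state, without advancing time (a new reading comes with each control period).
- cams.read_camera(name): name is "side" or "top" or "wrist"; returns a dict with "frame" (400x640x3 uint8, blue, green, red), "mtx" (3x3 intrinsics, pixels), "pose" (4x4, takes a point from camera to world coordinates). Camera axes: x right, y down, z forward; pixel columns grow to the right and rows downward; lengths in m; the calibration is good to about 2 mm. The wrist camera is an equidistant fisheye: a pixel r from the principal point sees the ray r / f radians off the axis. A picture is of the moment at which its call begins. There is no depth.
- order.finish_job(): hands the job in, once; it reports no verdict.
The state is a dict: "clock": time; "joint_pos": joint angles; "joint_velocities": joint speeds; "joint_torque": joint torques, N m; "eef_pos": TCP position; "tool_rot": TCP orientation; "force": force on the tool from outside, world axes, zero at the start; "torque": the same for the moment, N m; "grip_width": finger opening in m.
Only numpy, scipy, OpenCV 4.12 (cv2) and the standard library are available. Lean on these libraries where they do the work, as an engineer would, in place of code of your own. Each camera call takes 0.05 s, during which the arm holds its last target.

## Task

Move the four stand-up decorations from the coloured mats of the wooden drying rack into the four compartments of the white packing rack, one to a compartment, so that the row comes out in the reverse order: the leftmost one ends up rightmost, the rightmost leftmost, and the two in between swap likewise. Each must stand upright on the floor of its compartment, well inside the walls and roughly square to the rack, with its broad side facing the same way as before (front or back does not matter). Let none fall over and leave the glue jar where it is.

Things in the scene. Friction and masses are not known exactly. Their poses are not given: they have to be found in the camera images.
- berry_mid (a point): Stand-up decoration, flat board cut-out: red strawberry (green cap). 76 mm tall, 12 mm thick (x), up to 52 mm wide (y), flat both sides, solid in the middle 26 mm at all heights: pinch it front to back. Fixed red foot 40 x 40 x 12 mm. 50 to 100 g. Point: its centre, 38 mm above its underside, z up. Starts on the red mat, within 4 mm and 0.12 rad.
- sun_mid (a point): Stand-up decoration, flat board cut-out: yellow sun with rays. 76 mm tall, 12 mm thick (x), up to 52 mm wide (y), flat both sides, solid in the middle 26 mm at all heights: pinch it front to back. Fixed yellow foot 40 x 40 x 12 mm. 50 to 100 g. Point: its centre, 38 mm above its underside, z up. Starts on the yellow mat, within 4 mm and 0.12 rad.
- tree_mid (a point): Stand-up decoration, flat board cut-out: green fir tree, stepped, brown trunk. 76 mm tall, 12 mm thick (x), up to 52 mm wide (y), flat both sides, solid in the middle 26 mm at all heights: pinch it front to back. Fixed green foot 40 x 40 x 12 mm. 50 to 100 g. Point: its centre, 38 mm above its underside, z up. Starts on the green mat, within 4 mm and 0.12 rad.
- ice_mid (a point): Stand-up decoration, flat board cut-out: ice-cream cone (blue scoop on a tan cone, blue foot). 76 mm tall, 12 mm thick (x), up to 52 mm wide (y), flat both sides, solid in the middle 26 mm at all heights: pinch it front to back. Fixed blue foot 40 x 40 x 12 mm. 50 to 100 g. Point: its centre, 38 mm above its underside, z up. Starts on the blue mat, within 4 mm and 0.12 rad.
- mat_berry: Red mat, 58 x 54 x 4 mm, fixed on the wooden drying rack under the berry. Origin: centre of its underside, 12 mm above the table (top: 16 mm). The mats lie in a row along their own y (+y: left as the robot sees it), 64 mm apart, in an order that varies. They never move and still show the old order. Rack rails: 2 mm above the mats.
- mat_sun: Yellow mat, 58 x 54 x 4 mm, fixed on the wooden drying rack under the sun. Origin: centre of its underside, 12 mm above the table (top: 16 mm). The mats lie in a row along their own y (+y: left as the robot sees it), 64 mm apart, in an order that varies. They never move and still show the old order. Rack rails: 2 mm above the mats.
- mat_tree: Green mat, 58 x 54 x 4 mm, fixed on the wooden drying rack under the tree. Origin: centre of its underside, 12 mm above the table (top: 16 mm). The mats lie in a row along their own y (+y: left as the robot sees it), 64 mm apart, in an order that varies. They never move and still show the old order. Rack rails: 2 mm above the mats.
- mat_ice: Blue mat, 58 x 54 x 4 mm, fixed on the wooden drying rack under the ice-cream. Origin: centre of its underside, 12 mm above the table (top: 16 mm). The mats lie in a row along their own y (+y: left as the robot sees it), 64 mm apart, in an order that varies. They never move and still show the old order. Rack rails: 2 mm above the mats.
- pack: Packing rack: fixed white tray 72 (x) by 262 mm (y), four open compartments. Origin: centre of its underside, on the table. Compartment centres x = 0, y = +96, +32, -32, -96 mm (+y: left as the robot sees it); floors 12 mm, wall tops 24 mm above the table; each 60 (x) by 58 mm (y) inside. Beside the drying rack, on either side; both turned up to 0.3 rad.
- glue_jar: White glue jar with an orange lid, 56 mm across, 62 mm high, loose, a bystander: leave it alone. Origin at the centre of its underside.
There are look-alikes about, which are no part of the job. What is shaped like the part that bears berry_mid but black is not meant. What is shaped like the part that bears ice_mid but black is not meant.

How it is judged:
By the outcome, as a careful person would: the job done as asked, in the order asked, and still so for the second after the job is handed in, with the robot touching nothing.
It also fails if it takes over 96 s, if anything falls off the work surface, if the arm or the gripper's body presses on something with over 40 N, if the wrist force passes 120 N, or if a joint passes its speed limit or range.

## Working session

There is one attempt and no reset: what is moved stays moved. The work goes in short steps, Python scripts to look and compute and a tool call to move; the robot and the scene stay as the last step left them, time stands still between calls to the robot, and variables do not carry over. Pictures are saved under pics/ and viewed, and the job is handed in when it is done.

Besides the shell and the picture viewer there is one more tool, called after ">>>" by a JSON object that holds its "method" and its "body". servo_tool: Moves the arm, as the interface text tells. Its arguments: {"type":"object","properties":{"increments":{"type":"array","items":{"type":"object","properties":{"tx":{"type":"number"},"ty":{"type":"number"},"tz":{"type":"number"},"wx":{"type":"number"},"wy":{"type":"number"},"wz":{"type":"number"}}}},"gripper":{"type":"number"}},"required":["increments"]}

```bash
mkdir -p pics; python3 - <<'E'
from workcell import telemetry,cams
import cv2,numpy as np,pickle
s=telemetry.observe(); print(s)
d={}
for n in ["side","top","wrist"]:
    c=cams.read_camera(n); d[n]=c
    cv2.imwrite(f"pics/{n}0.png",c["frame"]); print(n,np.round(c["mtx"],1).tolist(),np.round(c["pose"],3).tolist())
pickle.dump(d,open("d0.pkl","wb"))
E
```

```text
{'clock': 0.0, 'joint_pos': array([5.66889562e+01, 1.48507662e+01, 1.18818409e+00, 7.64154489e+01,
       1.03322780e-03, 8.12581432e+01]), 'joint_velocities': array([ 0.10556896, -0.016813  , -0.04579848,  0.00450042,  0.05661791,
       -0.07347947]), 'joint_torque': array([-9.81451285e-05, -5.55648994e+01,  3.44532359e+01,  1.38014540e-02,
       -9.31646287e-05, -1.62093937e-05]), 'eef_pos': array([0.22851037, 0.49996326, 0.23065531]), 'tool_rot': array([[-7.63002499e-04, -9.09459757e-01,  4.15791255e-01],
       [-1.12823612e-03,  4.15791894e-01,  9.09459085e-01],
       [-9.99999072e-01,  2.24808845e-04, -1.34333560e-03]]), 'force': array([ 0.2431633 ,  0.23380552, -0.55402536]), 'torque': array([ 0.00934606, -0.01084897, -0.03232446]), 'grip_width': 0.08540829742263756}
side [[365.7, 0.0, 321.5], [0.0, 365.7, 202.4], [0.0, 0.0, 1.0]] [[-0.988, -0.098, 0.12, 0.461], [-0.155, 0.623, -0.766, 0.595], [-0.0, -0.776, -0.631, 0.586], [0.0, 0.0, 0.0, 1.0]]
top [[445.3, 0.0, 321.5], [0.0, 445.3, 206.4], [0.0, 0.0, 1.0]] [[-0.005, -0.992, 0.128, 0.461], [-1.0, 0.002, -0.017, -0.009], [0.017, -0.128, -0.992, 0.931], [0.0, 0.0, 0.0, 1.0]]
wrist [[309.7, 0.0, 321.9], [0.0, 309.7, 193.9], [0.0, 0.0, 1.0]] [[0.416, 0.869, 0.267, 0.16], [0.909, -0.397, -0.124, 0.531], [-0.002, 0.294, -0.956, 0.373], [0.0, 0.0, 0.0, 1.0]]
```

View pics/top0.png

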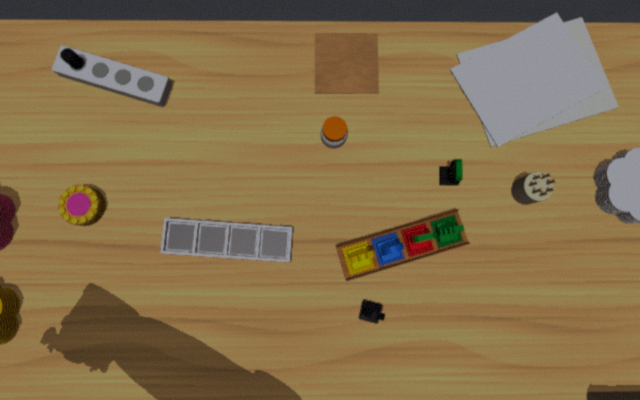

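View pics/side0.png

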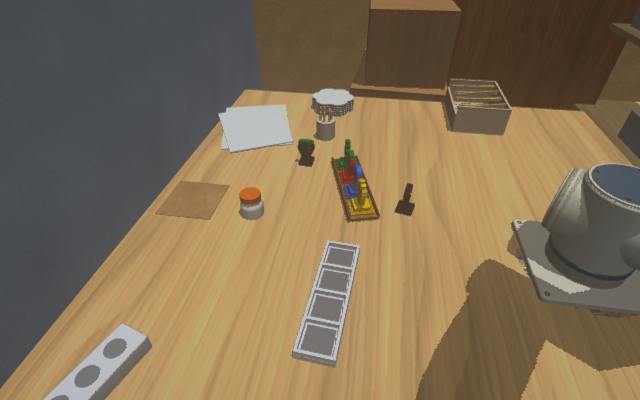

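View pics/wrist0.png

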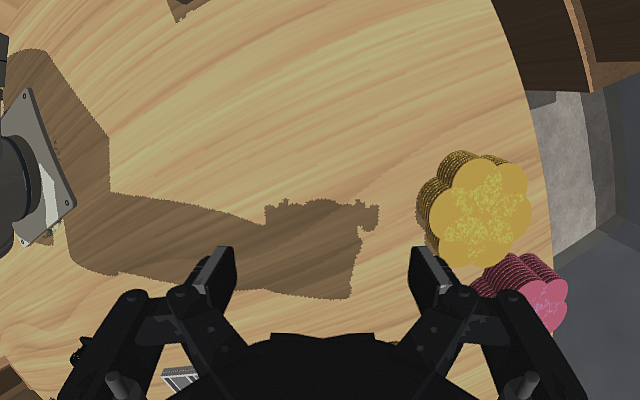

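```bash
python3 - <<'E'
import cv2,pickle,numpy as np
d=pickle.load(open("d0.pkl","rb"))
f=d["top"]["frame"]
a=cv2.resize(f[195:330,330:475],None,fx=5,fy=4.4*5/4.4,interpolation=cv2.INTER_CUBIC)[:600]
cv2.imwrite("pics/top_crop_dry.png",a)
g=d["side"]["frame"]
cv2.imwrite("pics/side_crop.png",cv2.resize(g[130:225,290:430],None,fx=5,fy=5,interpolation=cv2.INTER_CUBIC))
E
```

```text
(no output)
```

View pics/top_crop_dry.png

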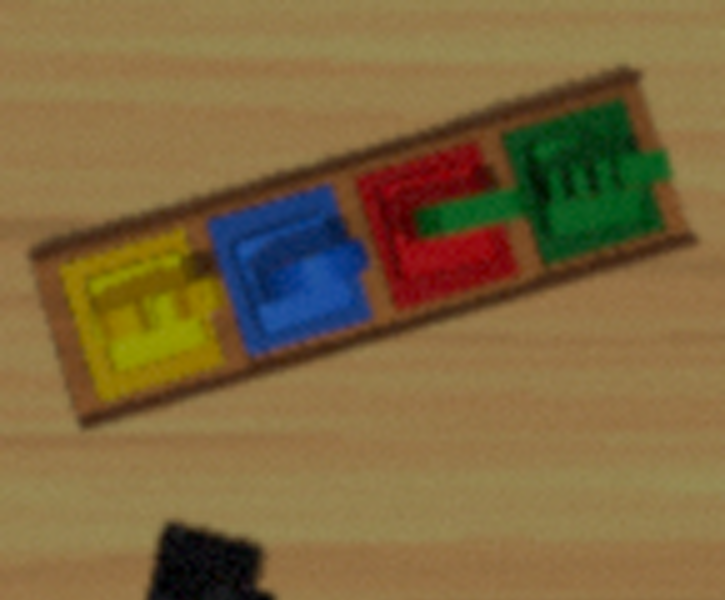

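View pics/side_crop.png

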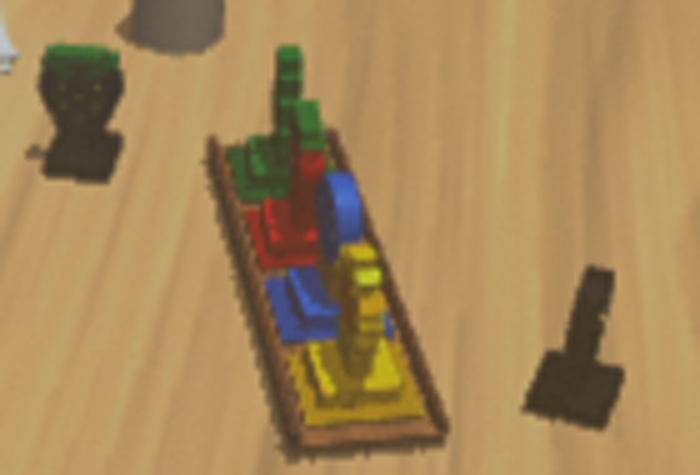

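```bash
cat > h.py <<'E'
import cv2,numpy as np
def ray(c,uv,fish=False):
    K=c["mtx"];P=c["pose"];uv=np.atleast_2d(np.float64(uv))
    x=(uv[:,0]-K[0,2])/K[0,0];y=(uv[:,1]-K[1,2])/K[1,1]
    if fish:
        r=np.hypot(x,y)+1e-12;d=np.stack([x/r*np.sin(r),y/r*np.sin(r),np.cos(r)],1)
    else: d=np.stack([x,y,1+0*x],1)
    return P[:3,3],d@P[:3,:3].T
def plane(c,uv,z,fish=False):
    o,d=ray(c,uv,fish);return o+d*((z-o[2])/d[:,2])[:,None]
def proj(c,X,fish=False):
    X=np.atleast_2d(X);K=c["mtx"];P=c["pose"];p=(X-P[:3,3])@P[:3,:3]
    if fish:
        th=np.arctan2(np.hypot(p[:,0],p[:,1]),p[:,2]);r=np.hypot(p[:,0],p[:,1])
        return np.stack([p[:,0]/r*th*K[0,0]+K[0,2],p[:,1]/r*th*K[1,1]+K[1,2]],1)
    return np.stack([p[:,0]/p[:,2]*K[0,0]+K[0,2],p[:,1]/p[:,2]*K[1,1]+K[1,2]],1)
def masks(f):
    h=cv2.cvtColor(f,cv2.COLOR_BGR2HSV);H,S,V=[h[...,i].astype(int) for i in range(3)]
    return {"sun":(H>=23)&(H<=33)&(S>200)&(V>60),"ice":(H>100)&(H<130)&(S>120)&(V>50),
     "berry":((H<7)|(H>173))&(S>150)&(V>60),"tree":(H>45)&(H<85)&(S>120)&(V>25)}
E
python3 - <<'E'
from h import *
import pickle
d=pickle.load(open("d0.pkl","rb"));c=d["top"];f=c["frame"]
for n,m in masks(f).items():
    m=m.astype(np.uint8);m[:, :325]=0;m[:195]=0;m[290:]=0
    k,l,s,ce=cv2.connectedComponentsWithStats(m)
    for i in range(1,k):
        if s[i,4]>60:
            P=cv2.findContours((l==i).astype(np.uint8),cv2.RETR_EXTERNAL,cv2.CHAIN_APPROX_NONE)[0][0][:,0]
            W=plane(c,P,0.016)[:,:2]*1000
            r=cv2.minAreaRect(W.astype(np.float32));print(n,s[i].tolist(),np.round(r[0],1),np.round(r[1],1),round(r[2],1))
h=cv2.cvtColor(f,cv2.COLOR_BGR2HSV)
m=((h[...,1]<50)&(h[...,2]>70)).astype(np.uint8);m[:205]=0;m[275:]=0;m[:,:140]=0;m[:,310:]=0
P=np.argwhere(m)[:,::-1]
for z in(0.024,):
    W=plane(c,P,z)[:,:2]*1000;r=cv2.minAreaRect(W.astype(np.float32));print("pack",len(P),r)
E
```

```text
sun [342, 241, 32, 34, 718] [ 474.3 -102. ] [56.4 59.6] 16.4
ice [372, 233, 32, 32, 704] [ 492.5 -162. ] [55.7 57.3] 16.2
berry [401, 224, 33, 33, 577] [ 509.7 -221.2] [57.4 53.6] 16.2
tree [414, 215, 50, 32, 801] [ 522.8 -266.3] [ 54.8 106. ] 16.8
pack 4661 ((511.2964172363281, 168.16104125976562), (263.0310363769531, 72.7925033569336), 85.7417221069336)
```

>>> {"method": "servo_tool", "body": {"increments": [{"tx": 0.4,"ty": -1,"wz": -2.9,"tz": 0.1},{"tx": 0.4,"ty": -1,"wz": -2.9,"tz": 0.1},{"tx": 0.4,"ty": -1,"wz": -2.9,"tz": 0.1},{"tx": 0.4,"ty": -1,"wz": -2.9,"tz": 0.1},{"tx": 0.4,"ty": -1,"wz": -2.9},{"tx": 0.4,"ty": -1,"wz": -2.9},{"tx": 0.4,"ty": -1,"wz": -2.9},{"tx": 0.4,"ty": -1,"wz": -2.9},{"tx": 0.4,"ty": -1,"wz": -2.9},{"tx": 0.4,"ty": -1,"wz": -2.9},{"tx": 0.4,"ty": -1,"wz": -2.9},{"tx": 0.4,"ty": -1,"wz": -2.9},{"tx": 0.4,"ty": -1,"wz": -2.9},{"tx": 0.4,"ty": -1,"wz": -2.9},{"tx": 0.4,"ty": -1,"wz": -2.9},{"tx": 0.4,"ty": -1,"wz": -2.9},{"tx": 0.4,"ty": -1,"wz": -2.9},{}]}}

```text
invalid input
```

>>> {"method": "servo_tool", "body": {"increments": [{"tx": 0.4,"ty": -1,"tz": 0.1,"wx": 0,"wy": 0,"wz": -2.9},{"tx": 0.4,"ty": -1,"tz": 0.1,"wx": 0,"wy": 0,"wz": -2.9},{"tx": 0.4,"ty": -1,"tz": 0.1,"wx": 0,"wy": 0,"wz": -2.9},{"tx": 0.4,"ty": -1,"tz": 0.1,"wx": 0,"wy": 0,"wz": -2.9},{"tx": 0.4,"ty": -1,"tz": 0,"wx": 0,"wy": 0,"wz": -2.9},{"tx": 0.4,"ty": -1,"tz": 0,"wx": 0,"wy": 0,"wz": -2.9},{"tx": 0.4,"ty": -1,"tz": 0,"wx": 0,"wy": 0,"wz": -2.9},{"tx": 0.4,"ty": -1,"tz": 0,"wx": 0,"wy": 0,"wz": -2.9},{"tx": 0.4,"ty": -1,"tz": 0,"wx": 0,"wy": 0,"wz": -2.9},{"tx": 0.4,"ty": -1,"tz": 0,"wx": 0,"wy": 0,"wz": -2.9},{"tx": 0.4,"ty": -1,"tz": 0,"wx": 0,"wy": 0,"wz": -2.9},{"tx": 0.4,"ty": -1,"tz": 0,"wx": 0,"wy": 0,"wz": -2.9},{"tx": 0.4,"ty": -1,"tz": 0,"wx": 0,"wy": 0,"wz": -2.9},{"tx": 0.4,"ty": -1,"tz": 0,"wx": 0,"wy": 0,"wz": -2.9},{"tx": 0.4,"ty": -1,"tz": 0,"wx": 0,"wy": 0,"wz": -2.9}]}}

```text
clock: 1.65
eef_pos: [0.4693, -0.1208, 0.2447]
tool_rot: [[-0.002, -0.353, 0.936], [-0.0, 0.936, 0.353], [-1.0, 0.0, -0.002]]
force: [1.1, 1.7, 0.0]
grip_width: 0.0852
```

>>> {"method": "servo_tool", "body": {"increments": [{"tx": 0.4,"ty": -0.9,"tz": 0,"wx": 0,"wy": 0,"wz": -2.1},{"tx": 0.4,"ty": -0.9,"tz": 0,"wx": 0,"wy": 0,"wz": -2.1},{"tx": 0,"ty": 0,"tz": 0,"wx": 0,"wy": 0,"wz": 0}]}}

```text
clock: 1.95
eef_pos: [0.503, -0.2009, 0.2429]
tool_rot: [[-0.004, -0.274, 0.962], [0.0, 0.962, 0.274], [-1.0, 0.001, -0.003]]
force: [0.8, 0.2, 0.0]
grip_width: 0.0852
```

```bash
python3 - <<'E'
from workcell import telemetry,cams
import cv2,numpy as np,pickle
s=telemetry.observe(); print(s["clock"],s["eef_pos"],s["joint_pos"])
d={}
for n in ["wrist"]:
    c=cams.read_camera(n); d[n]=c
    cv2.imwrite(f"pics/{n}1.png",c["frame"]); print(np.round(c["pose"],3).tolist())
pickle.dump(d,open("d1.pkl","wb"))
E
```

```text
1.95 [ 0.5029778  -0.20091341  0.24287836] [-30.59789764  13.94508527   1.72263927  77.95225059  -0.10065665
  43.47825684]
[[0.962, 0.263, 0.078, 0.483], [0.274, -0.919, -0.283, -0.13], [-0.003, 0.293, -0.956, 0.385], [0.0, 0.0, 0.0, 1.0]]
```

View pics/wrist1.png

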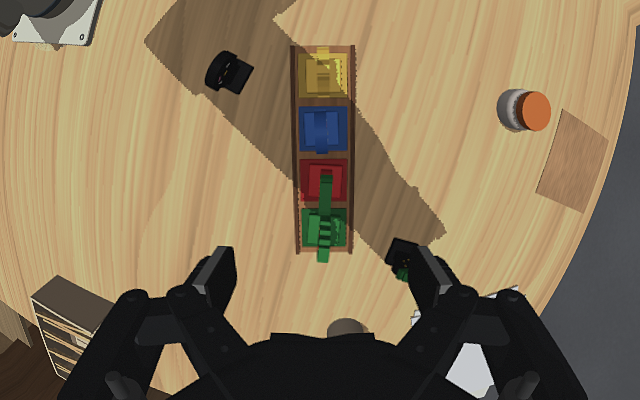

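```bash
python3 - <<'E'
from h import *
import pickle
c=pickle.load(open("d1.pkl","rb"))["wrist"];f=c["frame"]
yaw=np.radians(16.4);R=np.array([[np.cos(yaw),-np.sin(yaw)],[np.sin(yaw),np.cos(yaw)]])
o=np.array([.5,-.19])
# rectified: image right = -y rack (so like top), up = +x ; 2.5 px/mm
s=2500.;W,H=780,300
u,v=np.meshgrid(np.arange(W),np.arange(H))
ly=-(u-W/2)/s;lx=-(v-H/2)/s
out=[]
for z in(.016,.028):
    XY=np.stack([lx.ravel(),ly.ravel()],1)@R.T+o
    p=proj(c,np.c_[XY,np.full(len(XY),z)],True).astype(np.float32)
    out.append(cv2.remap(f,p[:,0].reshape(H,W),p[:,1].reshape(H,W),cv2.INTER_CUBIC))
cv2.imwrite("pics/rect1.png",np.vstack(out))
for n,m in masks(f).items():
    m=m.astype(np.uint8);m[:, :290]=0;m[:,360:]=0;m[270:]=0
    k,l,st,ce=cv2.connectedComponentsWithStats(m)
    for i in range(1,k):
        if st[i,4]>150:
            P=cv2.findContours((l==i).astype(np.uint8),cv2.RETR_EXTERNAL,cv2.CHAIN_APPROX_NONE)[0][0][:,0]
            Wd=plane(c,P,0.016,True)[:,:2]*1000
            r=cv2.minAreaRect(Wd.astype(np.float32));print(n,st[i].tolist(),np.round(r[0],1),np.round(r[1],1),round(r[2],1))
E
```

```text
ice [299, 107, 48, 47, 2078] [ 491.9 -162.1] [55.8 56. ] 16.6
berry [300, 159, 47, 43, 1619] [ 509.6 -221.5] [57.4 53.6] 16.0
tree [302, 175, 44, 88, 2139] [ 524.4 -273.3] [ 56.4 121.3] 17.4
```

View pics/rect1.png

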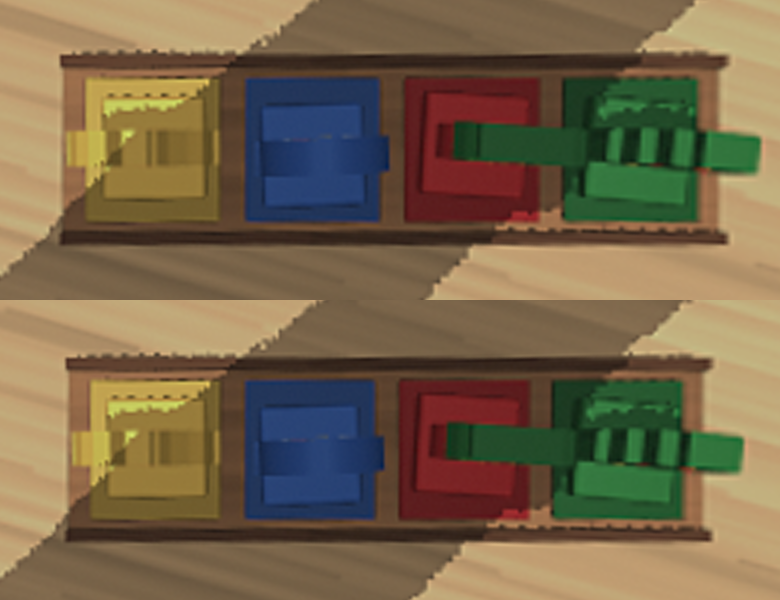

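>>> {"method": "servo_tool", "body": {"increments": [{"tx": 0.31,"ty": -0.98,"tz": -0.4,"wx": 0,"wy": 0,"wz": -1.2},{"tx": 0.31,"ty": -0.98,"tz": -0.4,"wx": 0,"wy": 0,"wz": -1.2},{"tx": 0,"ty": 0,"tz": -0.6,"wx": 0,"wy": 0,"wz": 0},{"tx": 0,"ty": 0,"tz": -0.6,"wx": 0,"wy": 0,"wz": 0},{"tx": 0,"ty": 0,"tz": 0,"wx": 0,"wy": 0,"wz": 0}]}}

```text
clock: 2.5
eef_pos: [0.5267, -0.2763, 0.1613]
tool_rot: [[-0.004, -0.238, 0.971], [0.002, 0.971, 0.238], [-1.0, 0.003, -0.003]]
force: [-1.3, 0.2, 0.6]
grip_width: 0.0855
```

>>> {"method": "servo_tool", "body": {"increments": [{"tx": 0.03,"ty": -0.08,"tz": -0.4,"wx": 0,"wy": 0,"wz": 0},{"tx": 0,"ty": 0,"tz": -0.5,"wx": 0,"wy": 0,"wz": 0},{"tx": 0,"ty": 0,"tz": -0.5,"wx": 0,"wy": 0,"wz": 0},{"tx": 0,"ty": 0,"tz": -0.5,"wx": 0,"wy": 0,"wz": 0},{"tx": 0,"ty": 0,"tz": -0.5,"wx": 0,"wy": 0,"wz": 0},{"tx": 0,"ty": 0,"tz": -0.4,"wx": 0,"wy": 0,"wz": 0},{"tx": 0,"ty": 0,"tz": -0.1,"wx": 0,"wy": 0,"wz": 0},{"tx": 0,"ty": 0,"tz": 0,"wx": 0,"wy": 0,"wz": 0}]}}

```text
clock: 3.3
eef_pos: [0.5302, -0.2731, 0.0533]
tool_rot: [[0.004, -0.248, 0.969], [-0.002, 0.969, 0.248], [-1.0, -0.003, 0.004]]
force: [-1.0, -0.1, 0.1]
grip_width: 0.0857
```

```bash
cat > snap.py <<'E'
import sys,pickle,cv2
from workcell import cams,telemetry
for n in sys.argv[2:]:
    c=cams.read_camera(n);pickle.dump(c,open(f"{n}_{sys.argv[1]}.pkl","wb"));cv2.imwrite(f"pics/{n}_{sys.argv[1]}.png",c["frame"])
E
python3 snap.py t wrist
```

```text
(no output)
```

View pics/wrist_t.png

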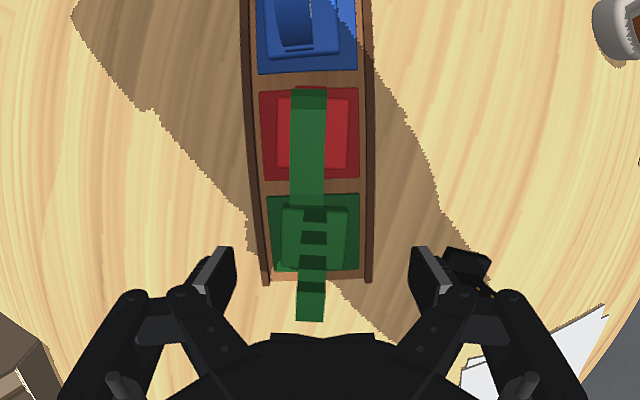

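>>> {"method": "servo_tool", "body": {"increments": [{"tx": -0.06,"ty": -0.16,"tz": -0.2,"wx": 0,"wy": 0,"wz": 0},{"tx": 0,"ty": 0,"tz": 0,"wx": 0,"wy": 0,"wz": 0}]}}

```text
clock: 3.55
eef_pos: [0.5289, -0.2803, 0.0475]
tool_rot: [[0.008, -0.249, 0.969], [-0.005, 0.969, 0.249], [-1.0, -0.006, 0.006]]
force: [-0.1, 0.3, -0.7]
grip_width: 0.0858
```

>>> {"method": "servo_tool", "body": {"increments": [{"tx": -0.03,"ty": 0.02,"tz": -0.05,"wx": 0.3,"wy": 0.5,"wz": 0}]}}

```text
clock: 3.65
eef_pos: [0.5278, -0.2799, 0.0462]
tool_rot: [[-0.0, -0.248, 0.969], [0.0, 0.969, 0.248], [-1.0, 0.0, -0.0]]
force: [-0.4, -0.5, 0.5]
grip_width: 0.0855
```

>>> {"method": "servo_tool", "body": {"gripper": 1, "increments": [{"tx": 0,"ty": 0,"tz": 0,"wx": 0,"wy": 0,"wz": 0},{"tx": 0,"ty": 0,"tz": 0,"wx": 0,"wy": 0,"wz": 0},{"tx": 0,"ty": 0,"tz": 0,"wx": 0,"wy": 0,"wz": 0},{"tx": 0,"ty": 0,"tz": 0,"wx": 0,"wy": 0,"wz": 0},{"tx": 0,"ty": 0,"tz": 0,"wx": 0,"wy": 0,"wz": 0},{"tx": 0,"ty": 0,"tz": 0,"wx": 0,"wy": 0,"wz": 0},{"tx": 0,"ty": 0,"tz": 0,"wx": 0,"wy": 0,"wz": 0},{"tx": 0,"ty": 0,"tz": 0,"wx": 0,"wy": 0,"wz": 0}]}}

```text
clock: 4.45
eef_pos: [0.5278, -0.2801, 0.0465]
tool_rot: [[-0.001, -0.248, 0.969], [0.0, 0.969, 0.248], [-1.0, 0.0, -0.001]]
force: [-0.1, -0.5, -0.1]
grip_width: 0.0112
```

>>> {"method": "servo_tool", "body": {"increments": [{"tx": 0,"ty": 0,"tz": 0.4,"wx": 0,"wy": 0,"wz": 0},{"tx": 0,"ty": 0,"tz": 0.8,"wx": 0,"wy": 0,"wz": 0},{"tx": 0,"ty": 0,"tz": 0.8,"wx": 0,"wy": 0,"wz": 0},{"tx": 0,"ty": 0,"tz": 0.8,"wx": 0,"wy": 0,"wz": 0},{"tx": 0,"ty": 0.3,"tz": 0.4,"wx": 0,"wy": 0,"wz": 0},{"tx": 0,"ty": 0.6,"tz": 0,"wx": 0,"wy": 0,"wz": -1.4},{"tx": 0,"ty": 0.9,"tz": 0,"wx": 0,"wy": 0,"wz": -1.4},{"tx": 0,"ty": 0.9,"tz": 0,"wx": 0,"wy": 0,"wz": -1.4},{"tx": 0,"ty": 0.9,"tz": 0,"wx": 0,"wy": 0,"wz": -1.4},{"tx": 0,"ty": 0.9,"tz": 0,"wx": 0,"wy": 0,"wz": -1.4},{"tx": 0,"ty": 0.9,"tz": 0,"wx": 0,"wy": 0,"wz": -1.4},{"tx": 0,"ty": 0.9,"tz": 0,"wx": 0,"wy": 0,"wz": -1.4},{"tx": 0,"ty": 0.9,"tz": 0,"wx": 0,"wy": 0,"wz": -1.4}]}}

```text
clock: 5.75
eef_pos: [0.5249, 0.0145, 0.1779]
tool_rot: [[-0.002, -0.04, 0.999], [0.002, 0.999, 0.04], [-1.0, 0.002, -0.001]]
force: [0.5, 0.5, -1.4]
grip_width: 0.0111
```

```bash
python3 snap.py t2 wrist
```

```text
(no output)
```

View pics/wrist_t2.png

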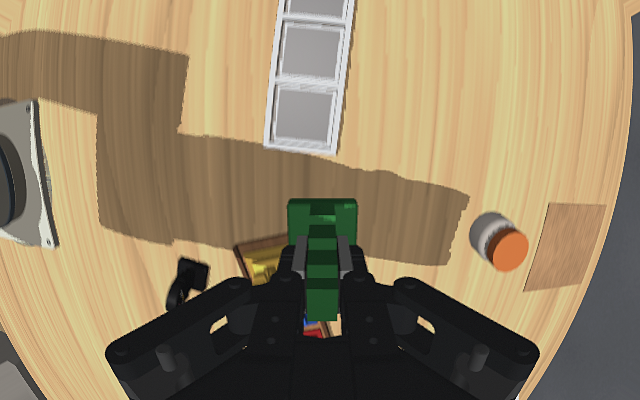

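>>> {"method": "servo_tool", "body": {"increments": [{"tx": -0.02,"ty": 0.8,"tz": 0,"wx": 0,"wy": 0,"wz": -0.8},{"tx": -0.02,"ty": 0.9,"tz": 0,"wx": 0,"wy": 0,"wz": -0.8},{"tx": -0.02,"ty": 0.9,"tz": 0,"wx": 0,"wy": 0,"wz": -0.8},{"tx": -0.02,"ty": 0.9,"tz": 0,"wx": 0,"wy": 0,"wz": -0.8},{"tx": -0.02,"ty": 0.9,"tz": 0,"wx": 0,"wy": 0,"wz": -0.8},{"tx": -0.02,"ty": 0.9,"tz": 0,"wx": 0,"wy": 0,"wz": -0.8},{"tx": -0.02,"ty": 0.5,"tz": 0,"wx": 0,"wy": 0,"wz": -0.8},{"tx": 0,"ty": 0,"tz": 0,"wx": 0,"wy": 0,"wz": 0},{"tx": 0,"ty": 0,"tz": 0,"wx": 0,"wy": 0,"wz": 0}]}}

```text
clock: 6.7
eef_pos: [0.5162, 0.2625, 0.1773]
tool_rot: [[-0.002, 0.057, 0.998], [0.004, 0.998, -0.057], [-1.0, 0.004, -0.002]]
force: [0.7, -0.0, 0.0]
grip_width: 0.0115
```

```bash
python3 snap.py t3 wrist
```

```text
(no output)
```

View pics/wrist_t3.png

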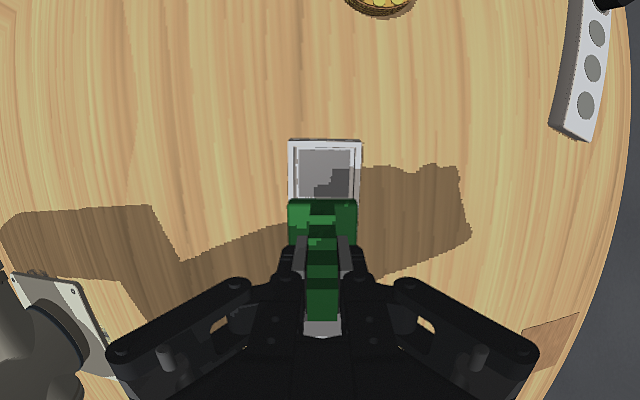

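```bash
python3 - <<'E'
from h import *
import pickle
c=pickle.load(open("wrist_t3.pkl","rb"));b=pickle.load(open("wrist_t2.pkl","rb"))
for n,x in(("t3",c),("t2",b)):
    f=x["frame"];h=cv2.cvtColor(f,cv2.COLOR_BGR2HSV);m=((h[...,1]<45)&(h[...,2]>150)).astype(np.uint8);m[:,:250]=0;m[:,375:]=0;m[200:]=0
    P=np.argwhere(m)[:,::-1];hull=cv2.convexHull(P.astype(np.int32));ap=cv2.approxPolyDP(hull,4,True)[:,0]
    print(n,ap.tolist(),np.round(plane(x,ap,.024,True)[:,:2]*1000,1).tolist())
q=np.array([[288,199],[357,199],[357,240],[288,240]]);print(np.round(plane(c,q,.159,True)[:,:2]*1000,1).tolist())
print([ [round(v,1) for v in np.array([511.3,168.2])+np.array([[.9972,.0743],[-.0743,.9972]])@np.array(l)] for l in ((36,131),(-36,131),(36,-131),(-36,-131))])
E
```

```text
t3 [[361, 142], [358, 199], [288, 199], [288, 141]] [[555.7, 296.5], [551.1, 239.1], [480.6, 243.0], [485.5, 301.4]]
t2 [[354, 0], [335, 155], [266, 148], [279, 0]] [[548.2, 191.7], [536.5, 37.9], [469.1, 42.6], [476.9, 189.5]]
[[498.9, 285.4], [536.6, 283.3], [536.2, 258.5], [496.5, 260.7]]
[[np.float64(556.9), np.float64(296.2)], [np.float64(485.1), np.float64(301.5)], [np.float64(537.5), np.float64(34.9)], [np.float64(465.7), np.float64(40.2)]]
```

>>> {"method": "servo_tool", "body": {"increments": [{"tx": 0.05,"ty": 0,"tz": -0.4,"wx": -0.2,"wy": -0.1,"wz": -1},{"tx": 0,"ty": 0,"tz": -0.7,"wx": 0,"wy": 0,"wz": 0},{"tx": 0,"ty": 0,"tz": -0.7,"wx": 0,"wy": 0,"wz": 0},{"tx": 0,"ty": 0,"tz": -0.5,"wx": 0,"wy": 0,"wz": 0},{"tx": 0,"ty": 0,"tz": -0.3,"wx": 0,"wy": 0,"wz": 0},{"tx": 0,"ty": 0,"tz": -0.1,"wx": 0,"wy": 0,"wz": 0},{"tx": 0,"ty": 0,"tz": 0,"wx": 0,"wy": 0,"wz": 0}]}}

```text
clock: 7.45
eef_pos: [0.52, 0.2537, 0.0673]
tool_rot: [[0.003, 0.084, 0.996], [0.001, 0.996, -0.084], [-1.0, 0.001, 0.003]]
force: [-1.0, 0.3, -0.5]
grip_width: 0.0112
```

>>> {"method": "servo_tool", "body": {"increments": [{"tx": -0.04,"ty": 0.22,"tz": 0,"wx": 0,"wy": 0.2,"wz": 0.4},{"tx": 0,"ty": 0,"tz": -0.2,"wx": 0,"wy": 0,"wz": 0},{"tx": 0,"ty": 0,"tz": 0,"wx": 0,"wy": 0,"wz": 0}]}}

```text
clock: 7.75
eef_pos: [0.5196, 0.2626, 0.0609]
tool_rot: [[0.002, 0.078, 0.997], [0.001, 0.997, -0.078], [-1.0, 0.002, 0.002]]
force: [-0.3, -0.1, -1.1]
grip_width: 0.011
```

>>> {"method": "servo_tool", "body": {"increments": [{"tx": -0.03,"ty": 0.01,"tz": -0.3,"wx": 0,"wy": 0,"wz": 0},{"tx": 0,"ty": 0,"tz": -0.1,"wx": 0,"wy": 0,"wz": 0},{"tx": 0,"ty": 0,"tz": 0,"wx": 0,"wy": 0,"wz": 0}]}}

```text
clock: 8.05
eef_pos: [0.5184, 0.2635, 0.0439]
tool_rot: [[0.003, 0.077, 0.997], [0.002, 0.997, -0.077], [-1.0, 0.002, 0.003]]
force: [0.1, -0.5, -0.2]
grip_width: 0.011
```

>>> {"method": "servo_tool", "body": {"increments": [{"tx": 0,"ty": 0,"tz": -0.03,"wx": 0,"wy": 0.1,"wz": 0},{"tx": 0,"ty": 0,"tz": 0,"wx": 0,"wy": 0,"wz": 0}]}}

```text
clock: 8.25
eef_pos: [0.5184, 0.2636, 0.0426]
tool_rot: [[0.001, 0.077, 0.997], [0.002, 0.997, -0.077], [-1.0, 0.002, 0.001]]
force: [-0.7, 0.1, -1.3]
grip_width: 0.0114
```

>>> {"method": "servo_tool", "body": {"gripper": 0, "increments": [{"tx": 0,"ty": 0,"tz": 0,"wx": 0,"wy": 0,"wz": 0},{"tx": 0,"ty": 0,"tz": 0,"wx": 0,"wy": 0,"wz": 0},{"tx": 0,"ty": 0,"tz": 0,"wx": 0,"wy": 0,"wz": 0},{"tx": 0,"ty": 0,"tz": 0,"wx": 0,"wy": 0,"wz": 0},{"tx": 0,"ty": 0,"tz": 0,"wx": 0,"wy": 0,"wz": 0},{"tx": 0,"ty": 0,"tz": 0,"wx": 0,"wy": 0,"wz": 0}]}}

```text
clock: 8.85
eef_pos: [0.5189, 0.2636, 0.0433]
tool_rot: [[0.002, 0.077, 0.997], [0.002, 0.997, -0.077], [-1.0, 0.002, 0.002]]
force: [0.6, -0.3, 0.1]
grip_width: 0.0853
```

```bash
python3 snap.py t4 wrist top
```

```text
(no output)
```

View pics/wrist_t4.png

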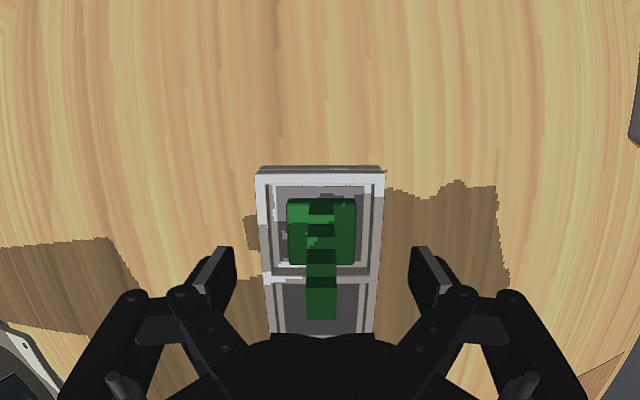

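>>> {"method": "servo_tool", "body": {"increments": [{"tx": 0,"ty": 0,"tz": 0.5,"wx": 0,"wy": 0,"wz": 0},{"tx": 0,"ty": 0,"tz": 0.9,"wx": 0,"wy": 0,"wz": 0},{"tx": 0,"ty": 0,"tz": 0.9,"wx": 0,"wy": 0,"wz": 0},{"tx": 0,"ty": 0,"tz": 0.9,"wx": 0,"wy": 0,"wz": 0},{"tx": 0,"ty": -0.8,"tz": 0,"wx": 0,"wy": 0,"wz": 1.4},{"tx": 0,"ty": -1,"tz": 0,"wx": 0,"wy": 0,"wz": 1.4},{"tx": 0,"ty": -1,"tz": 0,"wx": 0,"wy": 0,"wz": 1.4},{"tx": 0,"ty": -1,"tz": 0,"wx": 0,"wy": 0,"wz": 1.4},{"tx": 0,"ty": -1,"tz": 0,"wx": 0,"wy": 0,"wz": 1.4},{"tx": 0,"ty": -1,"tz": 0,"wx": 0,"wy": 0,"wz": 1.4},{"tx": 0,"ty": -1,"tz": 0,"wx": 0,"wy": 0,"wz": 1.4},{"tx": 0,"ty": -1,"tz": 0,"wx": 0,"wy": 0,"wz": 1.4},{"tx": 0,"ty": -1,"tz": 0,"wx": 0,"wy": 0,"wz": 1.4},{"tx": 0,"ty": -1,"tz": 0,"wx": 0,"wy": 0,"wz": 1.4},{"tx": 0,"ty": -1,"tz": 0,"wx": 0,"wy": 0,"wz": 1.4},{"tx": 0,"ty": -0.8,"tz": 0,"wx": 0,"wy": 0,"wz": 1.4},{"tx": 0,"ty": 0,"tz": 0,"wx": 0,"wy": 0,"wz": 0}]}}

```text
clock: 10.65
eef_pos: [0.5147, -0.2181, 0.1769]
tool_rot: [[0.005, -0.231, 0.973], [0.001, 0.973, 0.231], [-1.0, -0.0, 0.005]]
force: [0.1, -0.3, -0.0]
grip_width: 0.0856
```

>>> {"method": "servo_tool", "body": {"increments": [{"tx": -0.1,"ty": -0.03,"tz": -0.4,"wx": 0,"wy": 0.3,"wz": 0},{"tx": -0.03,"ty": -0.05,"tz": -0.8,"wx": 0,"wy": 0,"wz": 0},{"tx": -0.03,"ty": -0.05,"tz": -0.8,"wx": 0,"wy": 0,"wz": 0},{"tx": -0.03,"ty": -0.05,"tz": -0.8,"wx": 0,"wy": 0,"wz": 0},{"tx": 0,"ty": 0,"tz": -0.3,"wx": 0,"wy": 0,"wz": 0},{"tx": 0,"ty": 0,"tz": 0,"wx": 0,"wy": 0,"wz": 0}]}}

```text
clock: 11.25
eef_pos: [0.5065, -0.2238, 0.0498]
tool_rot: [[0.002, -0.228, 0.974], [0.001, 0.974, 0.228], [-1.0, 0.0, 0.002]]
force: [-0.2, 0.1, 1.3]
grip_width: 0.0854
```

>>> {"method": "servo_tool", "body": {"increments": [{"tx": 0.1,"ty": 0.11,"tz": -0.08,"wx": 0,"wy": 0.1,"wz": 0},{"tx": 0,"ty": 0,"tz": 0,"wx": 0,"wy": 0,"wz": 0}]}}

```text
clock: 11.45
eef_pos: [0.5112, -0.2185, 0.0474]
tool_rot: [[0.001, -0.228, 0.974], [0.0, 0.974, 0.228], [-1.0, 0.0, 0.001]]
force: [-0.4, -0.2, -0.2]
grip_width: 0.0853
```

```bash
python3 snap.py b1 wrist
```

```text
(no output)
```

View pics/wrist_b1.png

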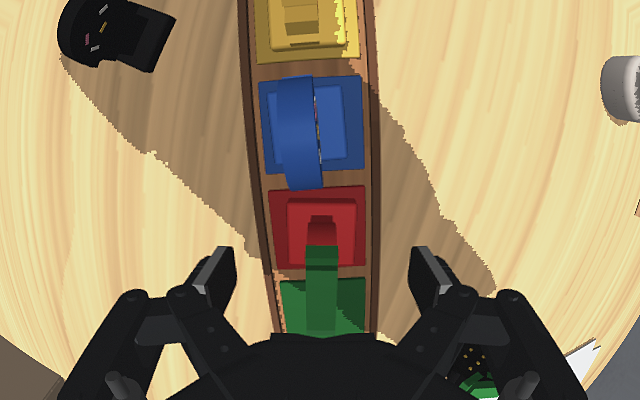

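>>> {"method": "servo_tool", "body": {"gripper": 1, "increments": [{"tx": 0,"ty": -0.01,"tz": -0.02,"wx": 0,"wy": 0,"wz": 0},{"tx": 0,"ty": 0,"tz": 0,"wx": 0,"wy": 0,"wz": 0},{"tx": 0,"ty": 0,"tz": 0,"wx": 0,"wy": 0,"wz": 0},{"tx": 0,"ty": 0,"tz": 0,"wx": 0,"wy": 0,"wz": 0},{"tx": 0,"ty": 0,"tz": 0,"wx": 0,"wy": 0,"wz": 0},{"tx": 0,"ty": 0,"tz": 0,"wx": 0,"wy": 0,"wz": 0},{"tx": 0,"ty": 0,"tz": 0,"wx": 0,"wy": 0,"wz": 0},{"tx": 0,"ty": 0,"tz": 0,"wx": 0,"wy": 0,"wz": 0}]}}

```text
clock: 12.3
eef_pos: [0.5125, -0.2198, 0.0495]
tool_rot: [[0.005, -0.228, 0.974], [-0.002, 0.974, 0.228], [-1.0, -0.003, 0.004]]
force: [0.2, 0.6, -0.3]
grip_width: 0.0113
```

>>> {"method": "servo_tool", "body": {"increments": [{"tx": 0,"ty": 0,"tz": 0.4,"wx": 0,"wy": 0,"wz": 0},{"tx": 0,"ty": 0,"tz": 0.8,"wx": 0,"wy": 0,"wz": 0},{"tx": 0,"ty": 0,"tz": 0.8,"wx": 0,"wy": 0,"wz": 0},{"tx": 0,"ty": 0,"tz": 0.8,"wx": 0,"wy": 0,"wz": 0},{"tx": 0,"ty": 0.3,"tz": 0.4,"wx": 0,"wy": 0,"wz": 0},{"tx": 0,"ty": 0.6,"tz": 0,"wx": 0,"wy": 0,"wz": -1.5},{"tx": 0,"ty": 0.9,"tz": 0,"wx": 0,"wy": 0,"wz": -1.5},{"tx": 0,"ty": 0.9,"tz": 0,"wx": 0,"wy": 0,"wz": -1.5},{"tx": 0,"ty": 0.9,"tz": 0,"wx": 0,"wy": 0,"wz": -1.5},{"tx": 0,"ty": 0.9,"tz": 0,"wx": 0,"wy": 0,"wz": -1.5},{"tx": 0,"ty": 0.9,"tz": 0,"wx": 0,"wy": 0,"wz": -1.5},{"tx": 0,"ty": 0.9,"tz": 0,"wx": 0,"wy": 0,"wz": -1.5},{"tx": 0,"ty": 0.9,"tz": 0,"wx": 0,"wy": 0,"wz": -1.5},{"tx": 0,"ty": 0.9,"tz": 0,"wx": 0,"wy": 0,"wz": -1.5},{"tx": 0,"ty": 0.9,"tz": 0,"wx": 0,"wy": 0,"wz": -1.5},{"tx": 0,"ty": 0.9,"tz": 0,"wx": 0,"wy": 0,"wz": -1.5},{"tx": 0,"ty": 0.6,"tz": 0,"wx": 0,"wy": 0,"wz": -1},{"tx": 0,"ty": 0,"tz": 0,"wx": 0,"wy": 0,"wz": 0}]}}

```text
clock: 14.1
eef_pos: [0.5082, 0.2158, 0.1812]
tool_rot: [[0.003, 0.092, 0.996], [-0.002, 0.996, -0.092], [-1.0, -0.002, 0.003]]
force: [0.7, -0.4, -0.8]
grip_width: 0.0111
```

>>> {"method": "servo_tool", "body": {"increments": [{"tx": 0.1,"ty": -0.3,"tz": -0.3,"wx": 0.1,"wy": 0.2,"wz": 0.9},{"tx": 0,"ty": 0.03,"tz": -0.8,"wx": 0,"wy": 0,"wz": 0},{"tx": 0,"ty": 0.03,"tz": -0.8,"wx": 0,"wy": 0,"wz": 0},{"tx": 0,"ty": 0.03,"tz": -0.7,"wx": 0,"wy": 0,"wz": 0},{"tx": 0,"ty": 0,"tz": -0.3,"wx": 0,"wy": 0,"wz": 0},{"tx": 0,"ty": 0,"tz": 0,"wx": 0,"wy": 0,"wz": 0}]}}

```text
clock: 14.7
eef_pos: [0.512, 0.2043, 0.0618]
tool_rot: [[0.001, 0.073, 0.997], [-0.001, 0.997, -0.073], [-1.0, -0.001, 0.001]]
force: [0.6, -0.5, 0.1]
grip_width: 0.0117
```

```bash
python3 snap.py b2 wrist
```

```text
(no output)
```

View pics/wrist_b2.png

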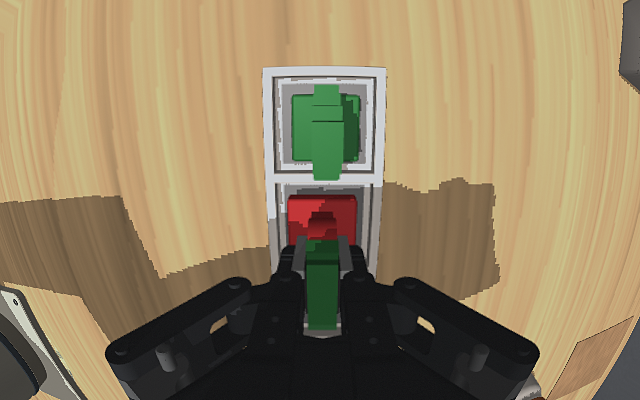

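>>> {"method": "servo_tool", "body": {"increments": [{"tx": 0.04,"ty": -0.1,"tz": 0,"wx": 0,"wy": 0,"wz": 0},{"tx": 0,"ty": 0,"tz": -0.3,"wx": 0,"wy": 0,"wz": 0},{"tx": 0,"ty": 0,"tz": 0,"wx": 0,"wy": 0,"wz": 0}]}}

```text
clock: 15.05
eef_pos: [0.5157, 0.1994, 0.0522]
tool_rot: [[0.006, 0.074, 0.997], [-0.001, 0.997, -0.074], [-1.0, -0.0, 0.006]]
force: [-0.1, 0.1, -1.0]
grip_width: 0.0113
```

>>> {"method": "servo_tool", "body": {"increments": [{"tx": -0.05,"ty": 0,"tz": -0.15,"wx": 0,"wy": 0.3,"wz": 0},{"tx": 0,"ty": 0.02,"tz": -0.03,"wx": 0,"wy": 0,"wz": 0},{"tx": 0,"ty": 0,"tz": 0,"wx": 0,"wy": 0,"wz": 0}]}}

```text
clock: 15.35
eef_pos: [0.5143, 0.2003, 0.0455]
tool_rot: [[0.002, 0.074, 0.997], [-0.0, 0.997, -0.074], [-1.0, -0.0, 0.002]]
force: [1.4, 0.7, 1.3]
grip_width: 0.0112
```

>>> {"method": "servo_tool", "body": {"increments": [{"tx": 0,"ty": 0,"tz": -0.03,"wx": 0,"wy": 0.1,"wz": 0},{"tx": 0,"ty": 0,"tz": 0,"wx": 0,"wy": 0,"wz": 0}]}}

```text
clock: 15.55
eef_pos: [0.5146, 0.2006, 0.0459]
tool_rot: [[0.002, 0.074, 0.997], [-0.0, 0.997, -0.074], [-1.0, 0.0, 0.002]]
force: [0.4, 0.2, -0.1]
grip_width: 0.0112
```

>>> {"method": "servo_tool", "body": {"increments": [{"tx": 0,"ty": 0,"tz": -0.04,"wx": 0,"wy": 0.1,"wz": 0}]}}

```text
clock: 15.65
eef_pos: [0.5148, 0.2009, 0.0454]
tool_rot: [[0.002, 0.073, 0.997], [0.0, 0.997, -0.073], [-1.0, 0.0, 0.002]]
force: [-7.4, -2.2, 24.3]
grip_width: 0.0117
```

>>> {"method": "servo_tool", "body": {"gripper": 0, "increments": [{"tx": 0,"ty": 0,"tz": 0,"wx": 0,"wy": 0,"wz": 0},{"tx": 0,"ty": 0,"tz": 0,"wx": 0,"wy": 0,"wz": 0},{"tx": 0,"ty": 0,"tz": 0,"wx": 0,"wy": 0,"wz": 0},{"tx": 0,"ty": 0,"tz": 0,"wx": 0,"wy": 0,"wz": 0},{"tx": 0,"ty": 0,"tz": 0,"wx": 0,"wy": 0,"wz": 0},{"tx": 0,"ty": 0,"tz": 0,"wx": 0,"wy": 0,"wz": 0}]}}

```text
clock: 16.25
eef_pos: [0.5148, 0.2012, 0.0451]
tool_rot: [[0.001, 0.073, 0.997], [0.0, 0.997, -0.073], [-1.0, 0.001, 0.001]]
force: [-0.2, 0.2, -0.2]
grip_width: 0.0855
```

```bash
python3 snap.py b3 wrist
```

```text
(no output)
```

View pics/wrist_b3.png

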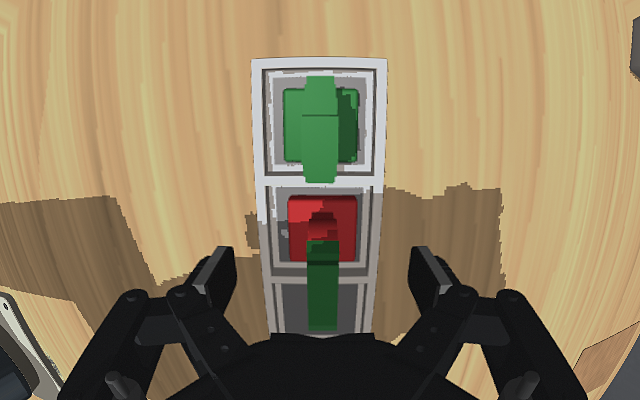

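>>> {"method": "servo_tool", "body": {"increments": [{"tx": 0,"ty": 0,"tz": 0.5,"wx": 0,"wy": 0,"wz": 0},{"tx": 0,"ty": 0,"tz": 0.9,"wx": 0,"wy": 0,"wz": 0},{"tx": 0,"ty": 0,"tz": 0.9,"wx": 0,"wy": 0,"wz": 0},{"tx": 0,"ty": 0,"tz": 0.9,"wx": 0,"wy": 0,"wz": 0},{"tx": -0.06,"ty": -0.8,"tz": 0,"wx": 0,"wy": 0,"wz": 2.2},{"tx": -0.06,"ty": -1,"tz": 0,"wx": 0,"wy": 0,"wz": 2.2},{"tx": -0.06,"ty": -1,"tz": 0,"wx": 0,"wy": 0,"wz": 2.2},{"tx": -0.06,"ty": -1,"tz": 0,"wx": 0,"wy": 0,"wz": 2.2},{"tx": -0.06,"ty": -1,"tz": 0,"wx": 0,"wy": 0,"wz": 2.2},{"tx": -0.06,"ty": -1,"tz": 0,"wx": 0,"wy": 0,"wz": 2.2},{"tx": -0.06,"ty": -1,"tz": 0,"wx": 0,"wy": 0,"wz": 2.2},{"tx": -0.06,"ty": -1,"tz": 0,"wx": 0,"wy": 0,"wz": 2.2},{"tx": -0.06,"ty": -0.7,"tz": 0,"wx": 0,"wy": 0,"wz": 2.2},{"tx": -0.06,"ty": -0.4,"tz": 0,"wx": 0,"wy": 0,"wz": 2},{"tx": 0,"ty": 0,"tz": 0,"wx": 0,"wy": 0,"wz": 0}]}}

```text
clock: 17.8
eef_pos: [0.4867, -0.1684, 0.1781]
tool_rot: [[0.003, -0.32, 0.947], [-0.001, 0.947, 0.32], [-1.0, -0.002, 0.003]]
force: [-0.1, 0.3, -0.4]
grip_width: 0.0852
```

>>> {"method": "servo_tool", "body": {"increments": [{"tx": 0.06,"ty": 0.2,"tz": -0.4,"wx": 0,"wy": 0.2,"wz": -0.5},{"tx": 0,"ty": -0.02,"tz": -0.8,"wx": 0,"wy": 0,"wz": 0},{"tx": 0,"ty": -0.02,"tz": -0.8,"wx": 0,"wy": 0,"wz": 0},{"tx": 0,"ty": -0.02,"tz": -0.8,"wx": 0,"wy": 0,"wz": 0},{"tx": 0,"ty": 0,"tz": -0.3,"wx": 0,"wy": 0,"wz": 0},{"tx": 0,"ty": 0,"tz": 0,"wx": 0,"wy": 0,"wz": 0}]}}

```text
clock: 18.4
eef_pos: [0.4895, -0.1593, 0.0511]
tool_rot: [[0.003, -0.307, 0.952], [-0.001, 0.952, 0.307], [-1.0, -0.002, 0.002]]
force: [0.8, -0.0, 0.6]
grip_width: 0.0852
```

>>> {"method": "servo_tool", "body": {"increments": [{"tx": 0,"ty": -0.03,"tz": -0.13,"wx": 0,"wy": 0.1,"wz": 0},{"tx": 0,"ty": 0,"tz": 0,"wx": 0,"wy": 0,"wz": 0}]}}

```text
clock: 18.6
eef_pos: [0.49, -0.1597, 0.0465]
tool_rot: [[0.002, -0.307, 0.952], [-0.001, 0.952, 0.307], [-1.0, -0.002, 0.001]]
force: [-0.4, -0.1, 0.9]
grip_width: 0.085
```

```bash
python3 snap.py i1 wrist
```

```text
(no output)
```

View pics/wrist_i1.png

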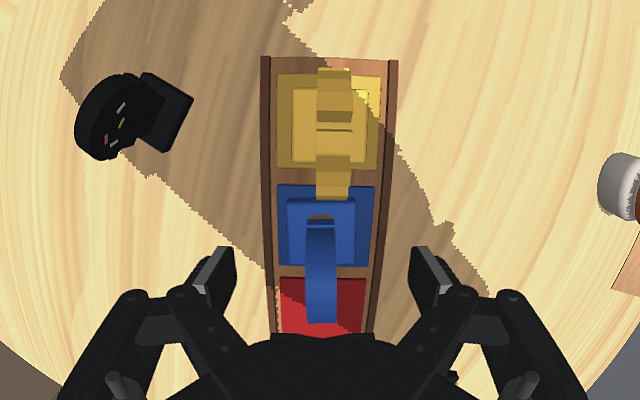

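>>> {"method": "servo_tool", "body": {"gripper": 1, "increments": [{"tx": 0,"ty": 0,"tz": 0,"wx": 0,"wy": 0,"wz": 0},{"tx": 0,"ty": 0,"tz": 0,"wx": 0,"wy": 0,"wz": 0},{"tx": 0,"ty": 0,"tz": 0,"wx": 0,"wy": 0,"wz": 0},{"tx": 0,"ty": 0,"tz": 0,"wx": 0,"wy": 0,"wz": 0},{"tx": 0,"ty": 0,"tz": 0,"wx": 0,"wy": 0,"wz": 0},{"tx": 0,"ty": 0,"tz": 0,"wx": 0,"wy": 0,"wz": 0},{"tx": 0,"ty": 0,"tz": 0,"wx": 0,"wy": 0,"wz": 0},{"tx": 0,"ty": 0,"tz": 0,"wx": 0,"wy": 0,"wz": 0}]}}

```text
clock: 19.45
eef_pos: [0.4914, -0.1604, 0.0494]
tool_rot: [[0.006, -0.307, 0.952], [-0.004, 0.952, 0.307], [-1.0, -0.005, 0.005]]
force: [-0.2, 0.4, -0.8]
grip_width: 0.0113
```

>>> {"method": "servo_tool", "body": {"increments": [{"tx": 0,"ty": 0,"tz": 0.4,"wx": 0,"wy": 0,"wz": 0},{"tx": 0,"ty": 0,"tz": 0.8,"wx": 0,"wy": 0,"wz": 0},{"tx": 0,"ty": 0,"tz": 0.8,"wx": 0,"wy": 0,"wz": 0},{"tx": 0,"ty": 0,"tz": 0.8,"wx": 0,"wy": 0,"wz": 0},{"tx": 0,"ty": 0.3,"tz": 0.4,"wx": 0,"wy": 0,"wz": 0},{"tx": 0.05,"ty": 0.6,"tz": 0,"wx": 0,"wy": 0,"wz": -2.4},{"tx": 0.05,"ty": 0.9,"tz": 0,"wx": 0,"wy": 0,"wz": -2.4},{"tx": 0.05,"ty": 0.9,"tz": 0,"wx": 0,"wy": 0,"wz": -2.4},{"tx": 0.05,"ty": 0.9,"tz": 0,"wx": 0,"wy": 0,"wz": -2.4},{"tx": 0.05,"ty": 0.9,"tz": 0,"wx": 0,"wy": 0,"wz": -2.4},{"tx": 0.05,"ty": 0.9,"tz": 0,"wx": 0,"wy": 0,"wz": -2.4},{"tx": 0.05,"ty": 0.9,"tz": 0,"wx": 0,"wy": 0,"wz": -2.4},{"tx": 0.05,"ty": 0.8,"tz": 0,"wx": 0,"wy": 0,"wz": -2.4},{"tx": 0,"ty": 0.2,"tz": 0,"wx": 0,"wy": 0,"wz": -2.4},{"tx": 0,"ty": 0,"tz": 0,"wx": 0,"wy": 0,"wz": 0}]}}

```text
clock: 20.95
eef_pos: [0.5049, 0.1428, 0.1815]
tool_rot: [[0.004, 0.083, 0.997], [-0.004, 0.997, -0.083], [-1.0, -0.003, 0.004]]
force: [-0.2, -1.0, -0.2]
grip_width: 0.0114
```

>>> {"method": "servo_tool", "body": {"increments": [{"tx": 0.1,"ty": -0.15,"tz": -0.3,"wx": 0.2,"wy": 0.2,"wz": 0.5},{"tx": 0,"ty": 0.02,"tz": -0.8,"wx": 0,"wy": 0,"wz": 0},{"tx": 0,"ty": 0.02,"tz": -0.8,"wx": 0,"wy": 0,"wz": 0},{"tx": 0,"ty": 0.02,"tz": -0.7,"wx": 0,"wy": 0,"wz": 0},{"tx": 0,"ty": 0,"tz": -0.3,"wx": 0,"wy": 0,"wz": 0},{"tx": 0,"ty": 0,"tz": 0,"wx": 0,"wy": 0,"wz": 0}]}}

```text
clock: 21.55
eef_pos: [0.5092, 0.1322, 0.058]
tool_rot: [[-0.001, 0.07, 0.998], [-0.0, 0.998, -0.07], [-1.0, -0.001, -0.001]]
force: [0.6, -1.3, -0.2]
grip_width: 0.0115
```

```bash
python3 snap.py i2 wrist
```

```text
(no output)
```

View pics/wrist_i2.png

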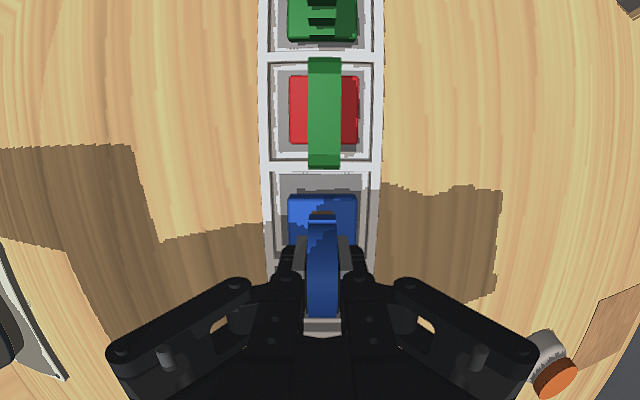

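>>> {"method": "servo_tool", "body": {"increments": [{"tx": 0,"ty": 0.1,"tz": 0,"wx": 0,"wy": 0,"wz": 0},{"tx": 0,"ty": 0,"tz": -0.2,"wx": 0,"wy": 0,"wz": 0},{"tx": 0,"ty": 0,"tz": 0,"wx": 0,"wy": 0,"wz": 0}]}}

```text
clock: 21.9
eef_pos: [0.511, 0.1351, 0.0519]
tool_rot: [[0.003, 0.071, 0.997], [-0.0, 0.997, -0.071], [-1.0, 0.0, 0.003]]
force: [-0.7, 0.2, -0.5]
grip_width: 0.0111
```

>>> {"method": "servo_tool", "body": {"increments": [{"tx": -0.05,"ty": 0.02,"tz": -0.14,"wx": 0,"wy": 0.2,"wz": 0},{"tx": 0,"ty": 0,"tz": 0,"wx": 0,"wy": 0,"wz": 0}]}}

```text
clock: 22.1
eef_pos: [0.5093, 0.136, 0.0465]
tool_rot: [[0.001, 0.071, 0.997], [-0.0, 0.997, -0.071], [-1.0, 0.0, 0.001]]
force: [-0.4, 0.8, -0.3]
grip_width: 0.0112
```

Contact is expected near 45.4 mm; I'll release just above it.

>>> {"method": "servo_tool", "body": {"increments": [{"tx": 0,"ty": 0,"tz": -0.02,"wx": 0,"wy": 0,"wz": 0}]}}

```text
clock: 22.2
eef_pos: [0.5095, 0.1361, 0.0459]
tool_rot: [[0.001, 0.071, 0.997], [0.0, 0.998, -0.071], [-1.0, 0.0, 0.001]]
force: [0.4, 0.1, -0.9]
grip_width: 0.0111
```

>>> {"method": "servo_tool", "body": {"gripper": 0, "increments": [{"tx": 0,"ty": 0,"tz": 0,"wx": 0,"wy": 0,"wz": 0},{"tx": 0,"ty": 0,"tz": 0,"wx": 0,"wy": 0,"wz": 0},{"tx": 0,"ty": 0,"tz": 0,"wx": 0,"wy": 0,"wz": 0},{"tx": 0,"ty": 0,"tz": 0,"wx": 0,"wy": 0,"wz": 0},{"tx": 0,"ty": 0,"tz": 0,"wx": 0,"wy": 0,"wz": 0},{"tx": 0,"ty": 0,"tz": 0,"wx": 0,"wy": 0,"wz": 0}]}}

```text
clock: 22.8
eef_pos: [0.5099, 0.1364, 0.0465]
tool_rot: [[0.002, 0.07, 0.998], [0.0, 0.998, -0.07], [-1.0, 0.0, 0.002]]
force: [-0.5, -0.1, -0.0]
grip_width: 0.0856
```

```bash
python3 snap.py i3 wrist
```

```text
(no output)
```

View pics/wrist_i3.png

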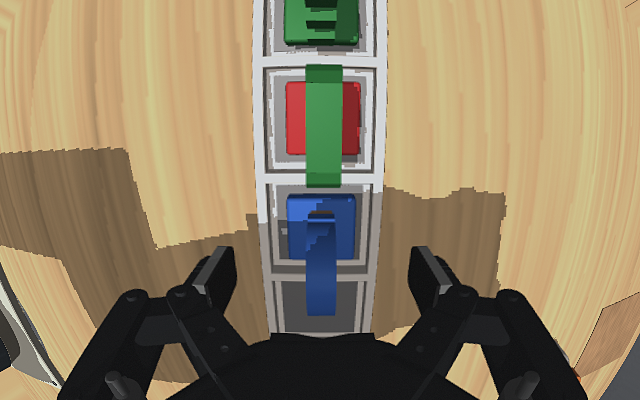

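>>> {"method": "servo_tool", "body": {"increments": [{"tx": 0,"ty": 0,"tz": 0.5,"wx": 0,"wy": 0,"wz": 0},{"tx": 0,"ty": 0,"tz": 0.9,"wx": 0,"wy": 0,"wz": 0},{"tx": 0,"ty": 0,"tz": 0.9,"wx": 0,"wy": 0,"wz": 0},{"tx": 0,"ty": 0,"tz": 0.9,"wx": 0,"wy": 0,"wz": 0},{"tx": -0.12,"ty": -0.7,"tz": 0,"wx": 0,"wy": 0,"wz": 2.9},{"tx": -0.12,"ty": -0.9,"tz": 0,"wx": 0,"wy": 0,"wz": 2.9},{"tx": -0.12,"ty": -1,"tz": 0,"wx": 0,"wy": 0,"wz": 2.9},{"tx": -0.12,"ty": -1,"tz": 0,"wx": 0,"wy": 0,"wz": 2.9},{"tx": -0.12,"ty": -1,"tz": 0,"wx": 0,"wy": 0,"wz": 2.9},{"tx": -0.12,"ty": -0.7,"tz": 0,"wx": 0,"wy": 0,"wz": 2.9},{"tx": -0.12,"ty": -0.4,"tz": 0,"wx": 0,"wy": 0,"wz": 2.5},{"tx": 0,"ty": 0,"tz": 0,"wx": 0,"wy": 0,"wz": 0}]}}

```text
clock: 24.05
eef_pos: [0.4731, -0.0995, 0.1802]
tool_rot: [[0.004, -0.29, 0.957], [-0.001, 0.957, 0.29], [-1.0, -0.002, 0.004]]
force: [-1.0, -0.3, 0.4]
grip_width: 0.0856
```

>>> {"method": "servo_tool", "body": {"increments": [{"tx": 0.04,"ty": 0,"tz": -0.4,"wx": 0,"wy": 0.2,"wz": 0},{"tx": 0,"ty": 0,"tz": -0.8,"wx": 0,"wy": 0,"wz": 0},{"tx": 0,"ty": 0,"tz": -0.8,"wx": 0,"wy": 0,"wz": 0},{"tx": 0,"ty": 0,"tz": -0.8,"wx": 0,"wy": 0,"wz": 0},{"tx": 0,"ty": 0,"tz": -0.3,"wx": 0,"wy": 0,"wz": 0},{"tx": 0,"ty": 0,"tz": 0,"wx": 0,"wy": 0,"wz": 0}]}}

```text
clock: 24.65
eef_pos: [0.4757, -0.0966, 0.0534]
tool_rot: [[0.005, -0.284, 0.959], [-0.001, 0.959, 0.284], [-1.0, -0.003, 0.004]]
force: [-0.0, 0.2, 0.8]
grip_width: 0.0853
```

>>> {"method": "servo_tool", "body": {"increments": [{"tx": -0.02,"ty": -0.08,"tz": -0.18,"wx": 0,"wy": 0.3,"wz": 0},{"tx": 0,"ty": 0,"tz": 0,"wx": 0,"wy": 0,"wz": 0}]}}

```text
clock: 24.85
eef_pos: [0.4755, -0.0992, 0.0466]
tool_rot: [[-0.0, -0.284, 0.959], [-0.001, 0.959, 0.284], [-1.0, -0.001, -0.0]]
force: [-0.2, 0.1, 1.3]
grip_width: 0.0857
```

```bash
python3 snap.py s1 wrist
```

```text
(no output)
```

View pics/wrist_s1.png

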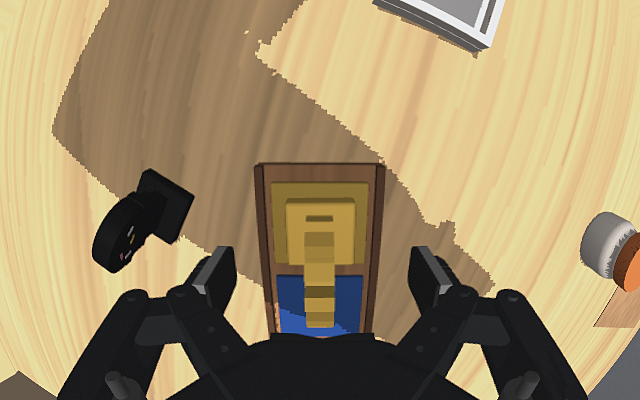

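>>> {"method": "servo_tool", "body": {"gripper": 1, "increments": [{"tx": 0,"ty": 0,"tz": 0,"wx": 0,"wy": 0,"wz": 0},{"tx": 0,"ty": 0,"tz": 0,"wx": 0,"wy": 0,"wz": 0},{"tx": 0,"ty": 0,"tz": 0,"wx": 0,"wy": 0,"wz": 0},{"tx": 0,"ty": 0,"tz": 0,"wx": 0,"wy": 0,"wz": 0},{"tx": 0,"ty": 0,"tz": 0,"wx": 0,"wy": 0,"wz": 0},{"tx": 0,"ty": 0,"tz": 0,"wx": 0,"wy": 0,"wz": 0},{"tx": 0,"ty": 0,"tz": 0,"wx": 0,"wy": 0,"wz": 0},{"tx": 0,"ty": 0,"tz": 0,"wx": 0,"wy": 0,"wz": 0}]}}

```text
clock: 25.7
eef_pos: [0.4771, -0.0997, 0.0495]
tool_rot: [[0.005, -0.283, 0.959], [-0.003, 0.959, 0.283], [-1.0, -0.004, 0.004]]
force: [1.0, 0.9, -0.0]
grip_width: 0.0112
```

>>> {"method": "servo_tool", "body": {"increments": [{"tx": 0,"ty": 0,"tz": 0.4,"wx": 0,"wy": 0,"wz": 0},{"tx": 0,"ty": 0,"tz": 0.8,"wx": 0,"wy": 0,"wz": 0},{"tx": 0,"ty": 0,"tz": 0.8,"wx": 0,"wy": 0,"wz": 0},{"tx": 0,"ty": 0,"tz": 0.8,"wx": 0,"wy": 0,"wz": 0},{"tx": 0.05,"ty": 0.3,"tz": 0.4,"wx": 0,"wy": 0,"wz": -2.5},{"tx": 0.1,"ty": 0.6,"tz": 0,"wx": 0,"wy": 0,"wz": -3},{"tx": 0.1,"ty": 0.8,"tz": 0,"wx": 0,"wy": 0,"wz": -3},{"tx": 0.1,"ty": 0.8,"tz": 0,"wx": 0,"wy": 0,"wz": -3},{"tx": 0.1,"ty": 0.8,"tz": 0,"wx": 0,"wy": 0,"wz": -3},{"tx": 0.1,"ty": 0.6,"tz": 0,"wx": 0,"wy": 0,"wz": -3},{"tx": 0.1,"ty": 0.3,"tz": 0,"wx": 0,"wy": 0,"wz": -3},{"tx": 0,"ty": 0,"tz": 0,"wx": 0,"wy": 0,"wz": 0}]}}

```text
clock: 26.9
eef_pos: [0.5019, 0.0746, 0.1822]
tool_rot: [[0.003, 0.088, 0.996], [-0.002, 0.996, -0.088], [-1.0, -0.002, 0.003]]
force: [0.5, -0.3, -1.2]
grip_width: 0.0113
```

>>> {"method": "servo_tool", "body": {"increments": [{"tx": 0.06,"ty": -0.04,"tz": -0.3,"wx": 0.1,"wy": 0.2,"wz": 0.7},{"tx": 0,"ty": 0.02,"tz": -0.8,"wx": 0,"wy": 0,"wz": 0},{"tx": 0,"ty": 0.02,"tz": -0.8,"wx": 0,"wy": 0,"wz": 0},{"tx": 0,"ty": 0.02,"tz": -0.7,"wx": 0,"wy": 0,"wz": 0},{"tx": 0,"ty": 0,"tz": -0.2,"wx": 0,"wy": 0,"wz": 0},{"tx": 0,"ty": 0,"tz": 0,"wx": 0,"wy": 0,"wz": 0}]}}

```text
clock: 27.5
eef_pos: [0.5034, 0.071, 0.064]
tool_rot: [[-0.001, 0.068, 0.998], [-0.001, 0.998, -0.068], [-1.0, -0.001, -0.001]]
force: [0.8, -0.2, -0.4]
grip_width: 0.011
```

```bash
python3 snap.py s2 wrist
```

```text
(no output)
```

View pics/wrist_s2.png

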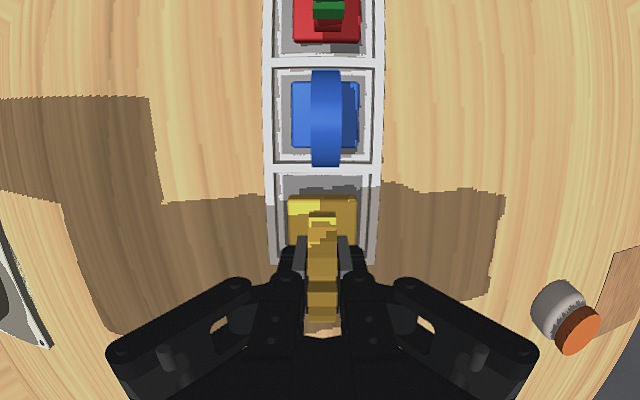

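>>> {"method": "servo_tool", "body": {"increments": [{"tx": 0.02,"ty": 0.04,"tz": -0.3,"wx": 0,"wy": 0,"wz": -0.3},{"tx": 0,"ty": 0,"tz": -0.1,"wx": 0,"wy": 0,"wz": 0},{"tx": 0,"ty": 0,"tz": 0,"wx": 0,"wy": 0,"wz": 0}]}}

```text
clock: 27.85
eef_pos: [0.5065, 0.072, 0.0499]
tool_rot: [[0.004, 0.074, 0.997], [-0.002, 0.997, -0.074], [-1.0, -0.001, 0.004]]
force: [-0.9, -0.6, -0.7]
grip_width: 0.0113
```

>>> {"method": "servo_tool", "body": {"increments": [{"tx": -0.06,"ty": 0,"tz": -0.09,"wx": 0.1,"wy": 0.2,"wz": 0},{"tx": 0,"ty": 0,"tz": 0,"wx": 0,"wy": 0,"wz": 0}]}}

```text
clock: 28.05
eef_pos: [0.5043, 0.0721, 0.0467]
tool_rot: [[0.001, 0.073, 0.997], [0.0, 0.997, -0.073], [-1.0, 0.0, 0.001]]
force: [-0.2, -0.3, -0.3]
grip_width: 0.0115
```

>>> {"method": "servo_tool", "body": {"increments": [{"tx": 0,"ty": 0,"tz": -0.02,"wx": 0,"wy": 0,"wz": 0}]}}

```text
clock: 28.15
eef_pos: [0.5045, 0.0722, 0.0462]
tool_rot: [[0.002, 0.073, 0.997], [0.0, 0.997, -0.073], [-1.0, 0.0, 0.002]]
force: [-0.1, 0.3, -0.3]
grip_width: 0.011
```

>>> {"method": "servo_tool", "body": {"gripper": 0, "increments": [{"tx": 0,"ty": 0,"tz": 0,"wx": 0,"wy": 0,"wz": 0},{"tx": 0,"ty": 0,"tz": 0,"wx": 0,"wy": 0,"wz": 0},{"tx": 0,"ty": 0,"tz": 0,"wx": 0,"wy": 0,"wz": 0},{"tx": 0,"ty": 0,"tz": 0,"wx": 0,"wy": 0,"wz": 0},{"tx": 0,"ty": 0,"tz": 0,"wx": 0,"wy": 0,"wz": 0},{"tx": 0,"ty": 0,"tz": 0,"wx": 0,"wy": 0,"wz": 0}]}}

```text
clock: 28.75
eef_pos: [0.505, 0.0722, 0.0469]
tool_rot: [[0.003, 0.073, 0.997], [0.0, 0.997, -0.073], [-1.0, 0.001, 0.003]]
force: [-0.1, 0.0, 0.8]
grip_width: 0.0853
```

>>> {"method": "servo_tool", "body": {"increments": [{"tx": 0,"ty": 0,"tz": 0.5,"wx": 0,"wy": 0,"wz": 0},{"tx": 0,"ty": 0,"tz": 0.9,"wx": 0,"wy": 0,"wz": 0},{"tx": 0,"ty": 0,"tz": 0.9,"wx": 0,"wy": 0,"wz": 0},{"tx": 0,"ty": 0,"tz": 0.9,"wx": 0,"wy": 0,"wz": 0},{"tx": 0,"ty": 0,"tz": 0.9,"wx": 0,"wy": 0,"wz": 0},{"tx": 0,"ty": -0.8,"tz": 0,"wx": 0,"wy": 0,"wz": 0},{"tx": 0,"ty": -1,"tz": 0,"wx": 0,"wy": 0,"wz": 0},{"tx": 0,"ty": -0.8,"tz": 0,"wx": 0,"wy": 0,"wz": 0},{"tx": 0,"ty": -0.5,"tz": 0,"wx": 0,"wy": 0,"wz": 0},{"tx": 0,"ty": 0,"tz": 0,"wx": 0,"wy": 0,"wz": 0},{"tx": 0,"ty": 0,"tz": 0,"wx": 0,"wy": 0,"wz": 0}]}}

```text
clock: 29.85
eef_pos: [0.5028, -0.0554, 0.2182]
tool_rot: [[0.004, 0.071, 0.997], [-0.001, 0.997, -0.071], [-1.0, -0.0, 0.004]]
force: [-1.3, -0.3, -0.2]
grip_width: 0.0853
```

```bash
python3 snap.py e wrist top side; python3 - <<'E'
import cv2
a=cv2.imread("pics/top_e.png")[195:290,140:320];b=cv2.imread("pics/side_e.png")[200:375,270:390]
cv2.imwrite("pics/e_top.png",cv2.resize(a,None,fx=4,fy=4,interpolation=cv2.INTER_CUBIC))
cv2.imwrite("pics/e_side.png",cv2.resize(b,None,fx=3.4,fy=3.4,interpolation=cv2.INTER_CUBIC))
E
```

```text
(no output)
```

View pics/wrist_e.png

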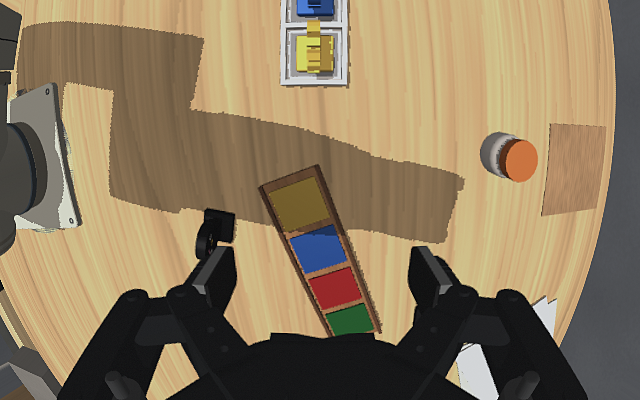

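View pics/e_top.png

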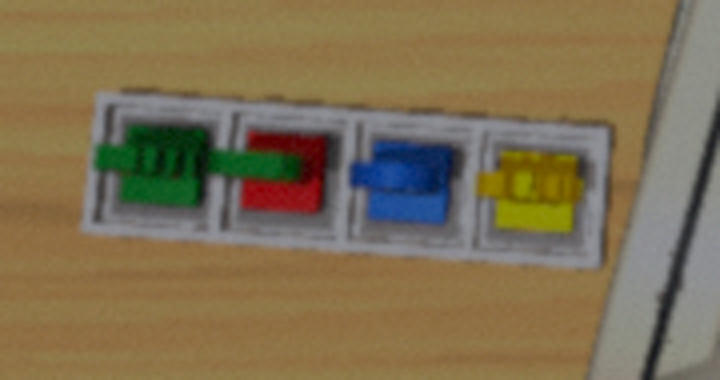

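View pics/e_side.png

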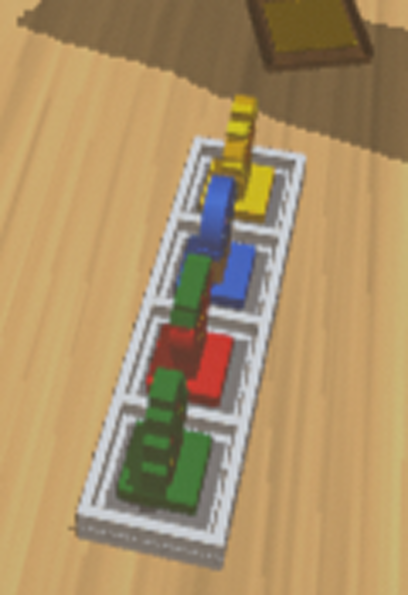

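```bash
python3 -c "
from workcell import order,telemetry
print(order.finish_job());print(telemetry.observe()['clock'])"
```

```text
the job is handed in; nothing more can be done
None
the job is handed in; nothing more can be done
```

I moved all four decorations into the packing rack and handed the job in at about 30 s. The row ran sun, ice-cream, berry, tree from the left; it is now tree, berry, ice-cream, sun.

- **Last check:** pictures from all three cameras just before the hand-in showed each piece upright, square and clear of its compartment walls. They were taken with the gripper open and clear, about 220 mm up. I judged them by eye and did not measure the final positions.
- **Left alone:** I never reached for the glue jar or the black look-alikes, and the jar was still standing in the last wrist picture.
- **Forces:** the arm pressed down once, about 24 N as the berry touched its floor, below the 40 N limit. Readings at the end of the other moves stayed near zero.
- **Disagreements:** the tool drifted up to 9 mm sideways during descents, which I corrected before each grasp and release. The top and wrist cameras agreed on the packing rack to about 3 mm.

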